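# Roll the handle blank into the drilling board's V-groove and push it up to the stop

## Task

Load the round beech handle blank for drilling without picking it up: roll it by its side across the drilling board until it drops into the V-groove, short of the drill guide. Then push it endways along the groove with your fingers, under the guide, until its end is against the end stop. Take your hand away and leave everything else on the bench where it is.

Things in the scene. Friction and masses are not known exactly. Their poses are not given: they have to be found in the camera images.
- bar_center (a point): the loose handle blank: a plain round orange-brown beech bar, 34 mm diameter, 180 mm long, about 120 g, lying on the drilling board, on the robot's side of the groove and roughly parallel to it. The point is the middle of the bar (on its axis, 90 mm from each end, 17 mm above what it lies on); x runs along the bar, y and z turn with it as it rolls. It rolls freely.
- board: the drilling board: pale plywood, 295 mm (its x) by 380 mm (its y), 32 mm thick, screwed to the bench. Origin on the bench top (underside of the board); x points away from the robot (turned by up to 0.25 rad), y to the left along the groove, z up. It reaches from x = -150 to +145 mm, y = -190 to +190 mm; its top is at z = 32 mm.
- groove (a point): middle of the V-groove at the level of the board's top, at (85, 0, 32) mm in the board's frame, axes as the board's. The groove runs the full length of the board along y, 38 mm wide at the top, 19 mm deep, flanks at 45 degrees. A bar lying in it has its axis 5 mm above the board's top, and its upper side 22 mm above it.
- stop (a point): middle of the end stop's working face at the level of the board's top, 165 mm along +y from the groove's middle; axes as the board's. The stop is a fixed dark wooden block across the groove's +y end, 90 mm wide, 22 mm thick, 30 mm above the board. With its end on the stop the bar's middle is 90 mm before this point (-y).
- guide (a point): middle of the fixed drill guide at the level of the board's top, 144 mm along +y from the groove's middle. It is an aluminium bridge with a steel bush straddling the groove 10 to 32 mm before the stop's face: two posts 16 mm wide, centred 36 mm either side of the groove, 56 mm clear between them; underside 34 mm and highest point 53 mm above the board.
- offcut: round beech offcut, 34 mm diameter, 45 mm tall, standing on the board's near left corner, about (-120, 135) mm in the board's frame; leave alone. Origin under its middle.
- pencil: flat red carpenter's pencil, 175 mm long, 7 mm thick, lying on the board beyond the groove, about x = +126 mm in the board's frame; leave alone. Origin under its middle, x along it.
- stamper_head: turned wooden stamper head, 90 mm diameter, 80 mm tall, standing on the bench beside the board; leave alone. Origin under its middle.
- glue: white glue bottle, 60 mm diameter, 160 mm tall, beside the board; leave alone. Origin under its middle.
- jar: glass jar, 72 mm diameter, 100 mm tall, beside the board; leave alone. Origin under its middle.
- hammer: hammer lying on the bench beside the board, its length along x; leave alone.
- screwdriver: screwdriver lying on the bench beside the board, its length along x; leave alone.
There are look-alikes about, which are no part of the job. Of the things that look like the part that bears bar_center, the smaller one is meant.

How it is judged:
On the way, in this order (a step that is already met when the one before it is completed fails the run):
1. the bar turns over as it rolls across the board (it is not dragged or carried) (angle between bar_center's own z axis and vertical above 1 rad and z of bar_center in the frame of groove above 0.014 m), for 0.05 s.
2. the bar lies in the V-groove, with its end still short of the drill guide (more than 32 mm from the stop) (x of bar_center in the frame of groove between -0.003 and 0.003 m and z of bar_center in the frame of groove between 0.001 and 0.008 m and angle between the x axis of bar_center and the y axis of groove, either way round below 0.04 rad and y of bar_center in the frame of stop below -0.122 m), for 0.3 s.
At the end, for the whole second after the job is handed in: the bar rests in the V-groove (axis within 3 mm of the groove's middle plane, 1 to 8 mm above the board's top, within 0.04 rad of the groove's direction), its end within 3 mm of the stop, at rest (x of bar_center in the frame of groove between -0.003 and 0.003 m and z of bar_center in the frame of groove between 0.001 and 0.008 m and angle between the x axis of bar_center and the y axis of groove, either way round below 0.04 rad and y of bar_center in the frame of stop above -0.093 m and linear speed of bar below 0.01 m/s); the robot touches nothing.
It fails at once if the bar is lifted more than 8 mm off the board's top (z of bar_center in the frame of groove above 0.025 m).
It fails at once if any other loose thing on the board or bench is moved more than 20 mm (distance of any of offcut, pencil, stamper_head, glue, jar, hammer, screwdriver from where it was at the start of the episode above 0.02 m).
It also fails if it takes over 54 s, if anything falls off the work surface, if the arm or the gripper's body presses on something with over 40 N, if the wrist force passes 120 N, or if a joint passes its speed limit or range.

## Robot

A 6-joint arm with a two-finger parallel gripper is mounted at the origin on the work surface. World frame = base frame: x ahead of the robot, y to its left, z up, the work surface at z = 0. Lengths are in m, angles in rad, forces in N, time in s.
With the tool pointing down it reaches from about 0.375 to 0.975 m from the base axis. Payload 3.8 kg.
Tool frame: the origin (TCP) lies at the very end of the fingers, on their centre line; the grasp point (between the pads) lies 19 mm behind it; z points along the fingers, y is the line along which they close (so a half turn about z gives the same grasp; the last joint's range is limited). The gripper opens to 85 mm and grips with 20 to 120 N. Pads are 22 mm wide; open, the fingers measure 114 mm over their backs; the gripper's body (76 mm by 85 mm) begins 54 mm behind the grasp point. The pads swing forward as they close: fully open they stand 13 mm farther back than shut.
Start: joints at [-1.188, 0.264, 1.604, -0, 1.274, -0.037], TCP at [0.275, -0.616, 0.231] pointing down, gripper open.
Joint ranges: [-2.63, 2.63], [-0.94, 2.18], [0.31, 2.57], [-1.31, 4.45], [0, 2.66], [-2.55, 2.55]. Speed limits (rad/s): [2.57, 2.57, 3.14, 3.14, 3.14, 3.14].

## Interface

Orientations are given as a rotation vector (axis times angle).
In Python, from workcell import * gives the robot as it stands.
- The arm moves only by the shell command python3 -m crank 'ROWS' [OPENING] [FORCE]. ROWS is JSON, a list that holds one entry, the list of rows, each a list of 6 numbers: the shift along the tool's x, y, z in cm, then the turn, a rotation vector about the tool's x, y, z in rad. In form: [[[dx, dy, dz, ax, ay, az], ...]]. A call has 1 to 8 rows; each row shifts and turns the commanded pose from where the row before left it, along the tool's axes as they then stand; what a row does not reach is not made up. A row lasts 1/12 s, in which the tool goes at most 41.7 mm and 7.16 degrees, less where a joint would pass 70% of its speed; a pose out of reach is approached as far as the arm can. A call with a gripper value outside its range is refused whole. OPENING is the finger opening in cm, from 0 to 8.54, set as the call begins (- or left out, the last holds). The fingers move at their own pace and stop on an object; FORCE is the grip in N (left out, the last holds). Time passes only in rows, so rows that do not move let the fingers close. It gives the time, the measured TCP pose, the force, the opening and the grip force at its end, in the units of the state.
- read_state(): the state, without advancing time (a new reading comes with each control period).
- read_camera(name): name is "scene" or "top" or "wrist"; returns the picture (420x560x3 uint8, blue, green, red); there is no depth.
- camera_model(name): a dict with "camera_matrix" (3x3 intrinsics, pixels), "k1" (the pictures are not rectified: a ray, as slopes to the right and down, at radius r is drawn at 1 + k1 r^2 times it, then the intrinsics apply), "R" (3x3) and "t" (3): a world point X has camera coordinates R X + t. Camera axes: x right, y down, z forward; pixel columns grow to the right and rows downward; lengths in m; the calibration is good to about 2 mm. A picture is of the moment at which its call begins: read the wrist's pose just before it. camera_model takes no time and is no camera call; for the wrist camera it gives the pose at the moment of the call.
- finish_job(): hands the job in; it is judged then, once.
The state is a dict: "time": time; "q": joint angles; "joint_vel": joint speeds; "joint_torque": joint torques, N m; "tool_pos": TCP position; "tcp_rot": TCP orientation; "wrist_force": force on the tool from outside, world axes, zero at the start; "torque": the same for the moment, N m; "width": opening from 0.0 (shut) to 1.0 (fully open); "grip_force": force on a finger pad.
Only numpy, scipy, OpenCV 4.12 (cv2) and the standard library are available. Lean on these libraries where they do the work, as an engineer would, in place of code of your own. Each camera call takes 0.05 s, during which the arm holds its last target. There are 200 camera calls.

## Working session

There is one attempt and no reset: what is moved stays moved. The work goes in short steps, Python scripts to look and compute and a shell command to move; the robot and the scene stay as the last step left them, time stands still between calls to the robot, and variables do not carry over. Pictures are saved under pics/ and viewed, at most 11 in all, crops included, and the job is handed in when it is done.

```bash
mkdir -p pics; ls
python3 - <<'E'
from workcell import *
import cv2
s=read_state(); print(s['tool_pos'],s['tcp_rot'],s['time'])
for n in('top','scene'):
    cv2.imwrite(f'pics/{n}0.png',read_camera(n)); m=camera_model(n); print(n,m)
E
```

```text
pics
[ 0.27484485 -0.61569947  0.22995938] [-3.07045967e+00 -6.54222189e-01  6.18627107e-04] 0.0
top {'camera_matrix': array([[500.60010344,   0.        , 285.64684717],
       [  0.        , 500.60010344, 201.52016779],
       [  0.        ,   0.        ,   1.        ]]), 'k1': 0.018731244872816688, 'R': array([[ 0.00123738, -0.99993164,  0.01162676],
       [-0.99199243, -0.00269575, -0.12626861],
       [ 0.12629132, -0.01137742, -0.99192795]]), 't': array([-0.02470184,  0.45122991,  1.31795506])}
scene {'camera_matrix': array([[506.04181497,   0.        , 274.36835994],
       [  0.        , 506.04181497, 201.49375308],
       [  0.        ,   0.        ,   1.        ]]), 'k1': 0.005861480190049934, 'R': array([[-0.44022952,  0.89772478,  0.01697648],
       [ 0.6924715 ,  0.35149089, -0.63002966],
       [-0.57156031, -0.26560192, -0.77638549]]), 't': array([ 0.21624835, -0.26703433,  1.49457444])}
```

View pics/top0.png

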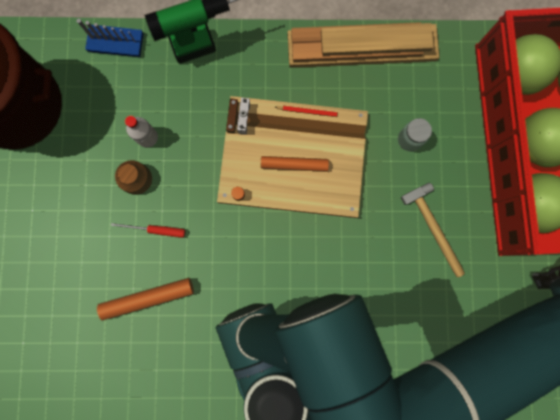

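View pics/scene0.png

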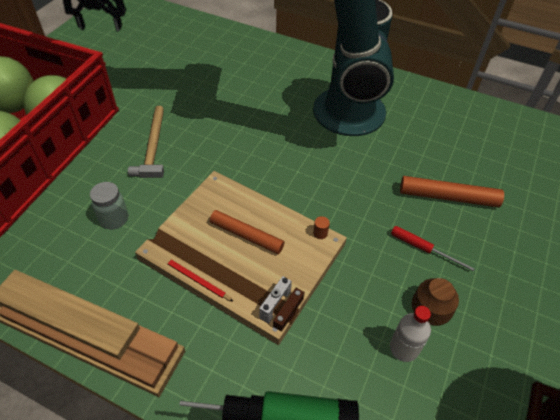

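The top picture shows the board around (295,155), with the bar from (261,162) to (330,165), the groove along y≈125, and the guide and stop at (240,115). The larger look-alike at (145,300) is off the board. I'll enlarge the crop to read corners.

Run:
```python
import cv2
a=cv2.imread('pics/top0.png')[85:225,205:380]
cv2.imwrite('pics/c0.png',cv2.resize(a,None,fx=4,fy=4,interpolation=cv2.INTER_CUBIC))
```

```text
(no output)
```

View pics/c0.png

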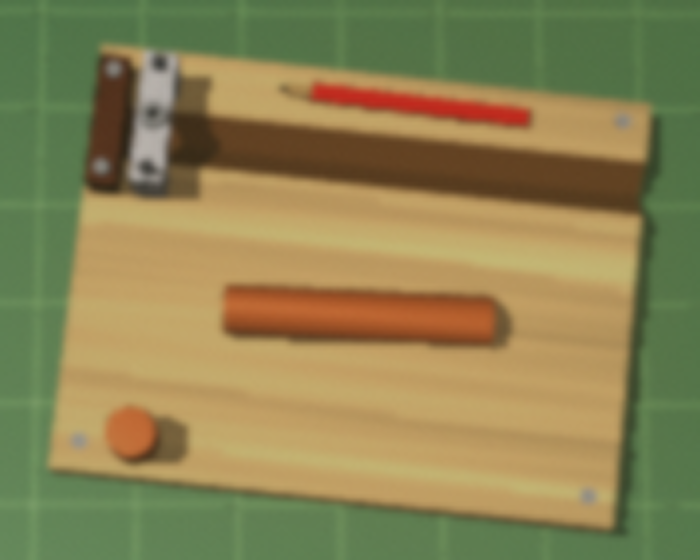

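The crop (4x, offset 205,85) shows the board's top corners at (103,45), (652,103), (615,528) and (50,467). The bar runs from (224,310) to (495,320), slightly skewed relative to the groove. The groove's right end is at (645,188).

```bash
cat > h.py <<'E'
from workcell import *
import numpy as np, cv2
from scipy.optimize import least_squares
def ray(name,px,z,m=None):
    m=m or camera_model(name); K=m['camera_matrix']
    p=np.array([(px[0]-K[0,2])/K[0,0],(px[1]-K[1,2])/K[1,1]]); u=p.copy()
    for _ in range(9): u=p/(1+m['k1']*(u@u))
    d=m['R'].T@np.r_[u,1]; c=-m['R'].T@m['t']
    return c+d*(z-c[2])/d[2]
def board():
    cr=lambda p:(205+(p[0]+.5)/4-.5,85+(p[1]+.5)/4-.5)
    P=[(103,45),(652,103),(615,528),(50,467),(647,163),(642,213)]
    B=np.array([(145,190),(145,-190),(-150,-190),(-150,190),(104,-190),(66,-190)])/1e3
    W=np.array([ray('top',cr(p),.032)[:2] for p in P])
    f=lambda v:(np.c_[B[:,0]*np.cos(v[2])-B[:,1]*np.sin(v[2])+v[0],B[:,0]*np.sin(v[2])+B[:,1]*np.cos(v[2])+v[1]]-W).ravel()
    r=least_squares(f,[.5,0,0]); return r.x,f(r.x).reshape(-1,2),cr
def tob(v,p): 
    c,s=np.cos(v[2]),np.sin(v[2]); d=np.array(p)[:2]-v[:2]; return np.array([c*d[0]+s*d[1],-s*d[0]+c*d[1]])
def tow(v,p):
    c,s=np.cos(v[2]),np.sin(v[2]); return np.array([c*p[0]-s*p[1]+v[0],s*p[0]+c*p[1]+v[1]])
E
python3 - <<'E'
from h import *
v,r,cr=board(); print(v); print((r*1e3).round(1))
for n,p,z in (('barL',(224,310),.049),('barR',(497,320),.049),('mid',(360,315),.049),('offcut',(130,433),.077),('pencilR',(530,116),.039),('stopface nr',(117,188),.062),('guide rt near',(165,185),.07)):
    print(n,(tob(v,ray('top',cr(p),z))*1e3).round(1), ray('top',cr(p),z).round(3))
E
```

```text
[ 0.57965832 -0.04493174 -0.10480066]
[[ 0.3  0.2]
 [-0.1 -0.2]
 [-0.   0.3]
 [-0.4 -0.1]
 [ 1.5 -0.1]
 [-1.2 -0.2]]
barL [-34.1  85.3] [0.555 0.043 0.049]
barR [-21.1 -97. ] [ 0.549 -0.139  0.049]
mid [-27.6  -5.5] [ 0.552 -0.047  0.049]
offcut [-127.1  135.1] [0.467 0.103 0.077]
pencilR [ 124.6 -106.6] [ 0.692 -0.164  0.039]
stopface nr [ 37.8 164.6] [0.635 0.115 0.062]
guide rt near [ 41.3 132.3] [0.635 0.082 0.07 ]
```

```bash
cat >> h.py <<'E'
def togo(bx,by,z):
    from scipy.spatial.transform import Rotation as Rn
    v=board()[0]; s=read_state(); R=Rn.from_rotvec(s['tcp_rot']).as_matrix()
    d=np.r_[tow(v,np.array([bx,by])/1e3),z]-s['tool_pos']
    bp=tob(v,s['tool_pos'])*1e3
    T=Rn.from_matrix(np.c_[[np.cos(v[2]),np.sin(v[2]),0],[np.sin(v[2]),-np.cos(v[2]),0],[0,0,-1]])
    print('t',round(s['time'],2),'board xy mm',bp.round(1),'z mm',round(s['tool_pos'][2]*1e3,1),'| go cm',(R.T@d*100).round(2),'turn',(Rn.from_matrix(R).inv()*T).as_rotvec().round(3),'F',np.round(s['wrist_force'],1),'w',round(s['width'],2))
E
python3 -m crank '[[[1.3,-3,0,0,0,0],[1.3,-3,0,0,0,0],[1.3,-3,0,0,0,0],[1.3,-3,0,0,0,0],[1.3,-3,0,0,0,0],[1.3,-3,0,0,0,0],[0,0,0,0,0,0.1],[0,0,0,0,0,0.1]]]' 6
python3 -m crank '[[[0,0,0,0,0,0.1],[0,0,0,0,0,0.1],[0,0,0,0,0,0.1],[0,0,0,0,0,0.026],[0,0,0,0,0,0]]]'
python3 -c "
from h import *
togo(-80,-6,.036)"
```

```text
time: 0.77
tool_pos: [0.2727, -0.4179, 0.2307]
tcp_rot: [-3.122, -0.34, 0.0]
wrist_force: [-0.1, -0.8, 0.8]
width: 0.706
grip_force: 0.0
time: 1.18
tool_pos: [0.2728, -0.4198, 0.2308]
tcp_rot: [-3.136, 0.168, 0.001]
wrist_force: [0.4, 0.2, -0.4]
width: 0.706
grip_force: 0.0
t 1.18 board xy mm [-266.  -404.9] z mm 230.8 | go cm [ 18.53 -39.92  19.5 ] turn [-0.001  0.001 -0.002] F [ 0.4  0.2 -0.4] w 0.71
```

```bash
python3 -m crank '[[[1.5,-3.3,0,0,0,0],[1.5,-3.3,0,0,0,0],[1.5,-3.3,0,0,0,0],[1.5,-3.3,0,0,0,0],[1.5,-3.3,0,0,0,0],[1.5,-3.3,0,0,0,0],[1.5,-3.3,0,0,0,0],[1.5,-3.3,0,0,0,0]]]'
python3 -m crank '[[[1.6,-3.3,0,0,0,0],[1.6,-3.4,0,0,0,0],[1.6,-3.4,0,0,0,0],[1.6,-3.4,0,0,0,0],[0,0,0,0,0,0],[0,0,0,0,0,0]]]'
python3 -c "
from h import *
togo(-80,-6,.036)"
```

```text
time: 1.85
tool_pos: [0.4206, -0.1687, 0.2312]
tcp_rot: [3.137, -0.165, 0.0]
wrist_force: [0.5, 0.2, 0.5]
width: 0.701
grip_force: 0.0
time: 2.35
tool_pos: [0.4986, -0.0412, 0.2309]
tcp_rot: [3.138, -0.159, -0.002]
wrist_force: [-0.0, -0.0, -0.2]
width: 0.703
grip_force: 0.0
t 2.35 board xy mm [-81.   -4.8] z mm 230.9 | go cm [ 0.12  0.12 19.49] turn [0.    0.001 0.004] F [-0.  -0.  -0.2] w 0.7
```

```bash
python3 -m crank '[[[0,0,3,0,0,0],[0,0,3,0,0,0],[0,0,3,0,0,0],[0,0,3,0,0,0],[0,0,3,0,0,0],[0,0,2.5,0,0,0],[0,0,1.5,0,0,0],[0,0,0,0,0,0]]]'
python3 - <<'E'
from h import *
togo(-80,-6,.036)
cv2.imwrite('pics/w1.png',read_camera('wrist'))
E
```

```text
time: 3.02
tool_pos: [0.4936, -0.0438, 0.0372]
tcp_rot: [-3.137, 0.168, 0.014]
wrist_force: [-0.1, -0.3, -0.8]
width: 0.705
grip_force: 0.0
t 3.02 board xy mm [-85.7  -7.9] z mm 37.2 | go cm [ 0.57 -0.19  0.11] turn [ 0.     0.009 -0.002] F [-0.1 -0.3 -0.8] w 0.7
```

View pics/w1.png

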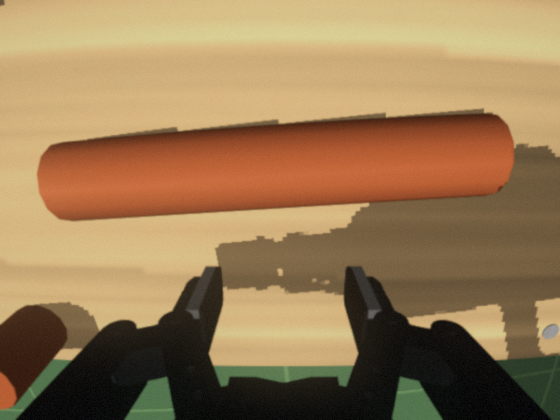

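The wrist view shows the fingers centred at column ≈285 behind the bar (40–512). The bar's left end is nearer, as measured. I'll shift left so that the left finger straightens it, then push.

```bash
python3 -m crank '[[[0.5,-1,0,0,0,0],[0.5,-1,0,0,0,0],[0,-0.6,0,0,0,0],[0,0,0,0,0,0]]]' | head -2
python3 -m crank '[[[0.9,0,0,0,0,0],[0.9,0,0,0,0,0],[0.9,0,0,0,0,0],[0.9,0,0,0,0,0],[0.5,0,0,0,0,0]]]'
python3 - <<'E'
from h import *
togo(-30,20,.036)
cv2.imwrite('pics/w2.png',read_camera('wrist'))
E
```

```text
time: 3.4
tool_pos: [0.513, -0.0169, 0.043]
time: 3.82
tool_pos: [0.5538, -0.0229, 0.0416]
tcp_rot: [3.137, -0.167, 0.003]
wrist_force: [0.0, -0.3, -0.3]
width: 0.699
grip_force: 0.0
t 3.82 board xy mm [-28.   19.2] z mm 41.6 | go cm [-0.2  -0.08  0.56] turn [ 0.    -0.002 -0.002] F [ 0.  -0.3 -0.3] w 0.7
```

View pics/w2.png

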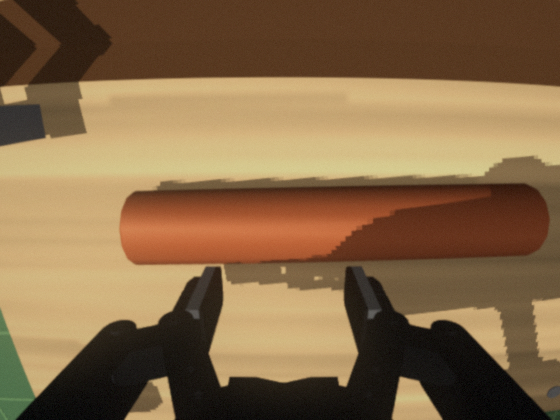

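The bar has straightened to about 1°, still ahead of the fingers, with the groove at the top of the picture (rows <80). I'll keep pushing.

```bash
python3 -m crank '[[[0.8,0,0.3,0,0,0],[0.8,0,0.1,0,0,0],[0.8,0.1,0,0,0,0],[0.8,0.1,0,0,0,0],[0.8,0.1,0,0,0,0],[0.8,0.1,0,0,0,0],[0.8,0.1,0,0,0,0],[0.8,0.1,0,0,0,0]]]'
python3 - <<'E'
from h import *
togo(52,0,.036)
cv2.imwrite('pics/w3.png',read_camera('wrist'))
E
```

```text
time: 4.53
tool_pos: [0.6157, -0.0355, 0.0374]
tcp_rot: [3.137, -0.167, 0.0]
wrist_force: [-0.5, 0.2, -0.0]
width: 0.701
grip_force: 0.1
t 4.53 board xy mm [34.8 13.1] z mm 37.4 | go cm [1.72 1.31 0.14] turn [ 0.    -0.    -0.001] F [-0.5  0.2 -0. ] w 0.7
```

View pics/w3.png

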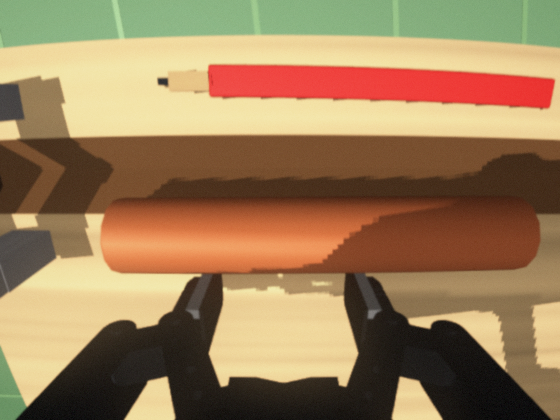

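The bar is parallel and in contact with both fingers at the groove's near edge, row ≈210. I'll nudge it in slowly.

```bash
python3 -m crank '[[[0.5,0,0,0,0,0],[0.5,0,0,0,0,0],[0.5,0,0,0,0,0],[0.4,0,0,0,0,0],[0,0,0,0,0,0],[0,0,0,0,0,0],[0,0,0,0,0,0],[0,0,0,0,0,0]]]'
python3 - <<'E'
from h import *
togo(52,0,.036)
cv2.imwrite('pics/w4.png',read_camera('wrist'))
E
```

```text
time: 5.25
tool_pos: [0.6332, -0.0372, 0.0372]
tcp_rot: [-3.137, 0.167, 0.001]
wrist_force: [0.4, -0.4, -0.4]
width: 0.704
grip_force: 0.0
t 5.25 board xy mm [52.5 13.3] z mm 37.2 | go cm [-0.04  1.33  0.12] turn [-0.     0.    -0.001] F [ 0.4 -0.4 -0.4] w 0.7
```

View pics/w4.png

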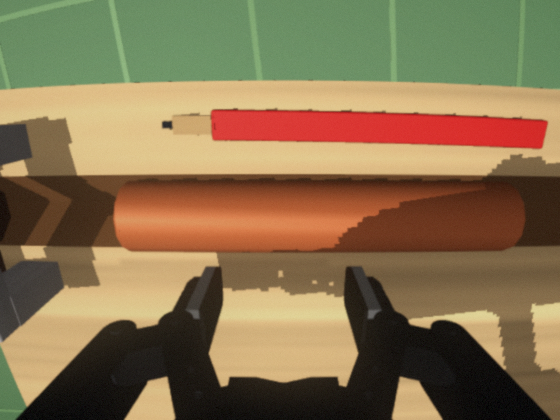

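The bar lies in the groove (rows 180–250, groove 177–248), ends at about columns 116 and 523. The pencil is untouched. Now I'll measure the ends.

Run:
```python
from h import *
v=board()[0]
for p in((116,215),(523,215)): print((tob(v,ray('wrist',p,.037))*1e3).round(1))
togo(85,-130,.1)
```

```text
[85.9 92.9]
[  85.5 -104.7]
t 5.3 board xy mm [52.5 13.3] z mm 37.2 | go cm [ 3.27 14.32 -6.28] turn [-0.     0.    -0.001] F [-0.9 -0.3  0.2] w 0.7
```

```bash
python3 -m crank '[[[-1,0,0,0,0,0],[0,0,-2,0,0,0],[0,0,-2,0,0,0],[0,0,-2,0,0,0],[0,3,-0.5,0,0,0],[0,3,0,0,0,0],[0,3,0,0,0,0],[0,3,0,0,0,0]]]' 0 | head -2
python3 -m crank '[[[2,2.2,0,0,0,0],[2.2,0,0,0,0,0],[0,0,0,0,0,0],[0,0,0,0,0,0],[0,0,0,0,0,0],[0,0,0,0,0,0]]]'
python3 -c "
from h import *
togo(85,-130,.037)"
```

```text
time: 5.97
tool_pos: [0.61, -0.1562, 0.1027]
time: 6.47
tool_pos: [0.6491, -0.181, 0.1019]
tcp_rot: [-3.137, 0.166, 0.002]
wrist_force: [0.5, -0.7, -0.7]
width: 0.0
grip_force: 0.0
t 6.47 board xy mm [  83.3 -128.1] z mm 101.9 | go cm [0.18 0.2  6.48] turn [-0.     0.002 -0.001] F [ 0.5 -0.7 -0.7] w 0.0
```

```bash
python3 -m crank '[[[0.1,0.2,2,0,0,0],[0.1,0,2,0,0,0],[0,0,1.5,0,0,0],[0,0,0.9,0,0,0],[0,0,0,0,0,0],[0,0,0,0,0,0]]]'
python3 - <<'E'
from h import *
togo(85,-35,.037)
cv2.imwrite('pics/w5.png',read_camera('wrist'))
E
```

```text
time: 6.97
tool_pos: [0.6514, -0.1836, 0.0376]
tcp_rot: [-3.137, 0.166, 0.003]
wrist_force: [0.3, 0.3, 0.4]
width: 0.001
grip_force: 0.0
t 6.97 board xy mm [  85.8 -130.4] z mm 37.6 | go cm [-0.09 -9.54  0.06] turn [-0.     0.002 -0.001] F [0.3 0.3 0.4] w 0.0
```

View pics/w5.png

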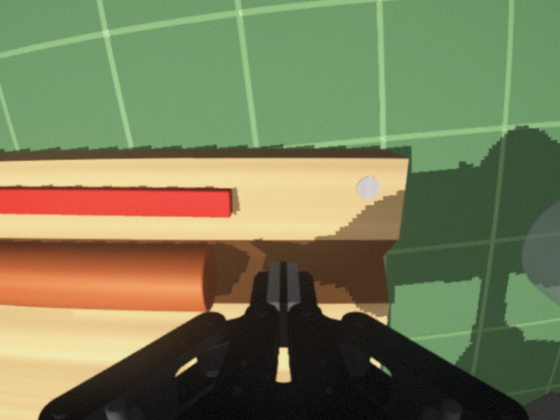

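The closed fingers (columns 252–315) sit in line with the bar, whose end face is at column ≈213. I'll push along −y of the tool.

```bash
python3 -m crank '[[[0,-0.7,0,0,0,0],[0,-0.7,0,0,0,0],[0,-0.7,0,0,0,0],[0,-0.8,0,0,0,0],[0,-0.8,0,0,0,0],[0,-0.8,0,0,0,0],[0,-0.8,0,0,0,0],[0,-0.8,0,0,0,0]]]'
python3 -m crank '[[[0,-0.8,0,0,0,0],[0,-0.7,0,0,0,0],[0,-0.5,0,0,0,0],[0,-0.4,0,0,0,0],[0,-0.4,0,0,0,0],[0,0,0,0,0,0],[0,0,0,0,0,0]]]'
python3 - <<'E'
from h import *
togo(85,-30,.037)
cv2.imwrite('pics/w6.png',read_camera('wrist'))
E
```

```text
time: 7.68
tool_pos: [0.6591, -0.1228, 0.0388]
tcp_rot: [3.137, -0.166, 0.002]
wrist_force: [0.4, -3.0, 1.6]
width: 0.002
grip_force: 1.4
time: 8.27
tool_pos: [0.6611, -0.0949, 0.0378]
tcp_rot: [-3.136, 0.167, 0.002]
wrist_force: [-0.0, 0.0, -0.6]
width: -0.004
grip_force: 0.0
t 8.27 board xy mm [ 86.2 -41.2] z mm 37.8 | go cm [-0.12 -1.12  0.08] turn [-0.001  0.001 -0.001] F [-0.   0.  -0.6] w -0.0
```

View pics/w6.png

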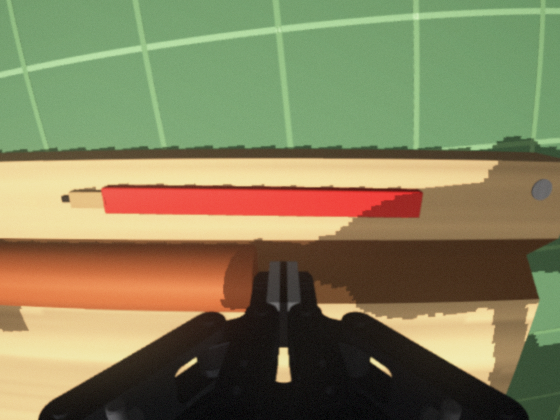

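The bar's end touches the fingers at column ≈253, still lying in the groove. About 10 mm remains, so I'll creep and watch the force.

```bash
python3 -m crank '[[[0,-0.25,0,0,0,0],[0,-0.25,0,0,0,0],[0,-0.2,0,0,0,0],[0,-0.1,0,0,0,0],[0,0,0,0,0,0]]]' | sed -n 2,4p
for i in 1; do python3 -m crank '[[[0,-0.1,0,0,0,0],[0,-0.1,0,0,0,0],[0,0,0,0,0,0]]]'| sed -n 2,4p; done
python3 -c "
from h import *
togo(85,-30,.037)"
```

```text
tool_pos: [0.6623, -0.0873, 0.0381]
tcp_rot: [-3.137, 0.166, 0.0]
wrist_force: [0.0, 1.0, -0.1]
tool_pos: [0.6626, -0.0855, 0.0383]
tcp_rot: [-3.137, 0.167, 0.0]
wrist_force: [-0.6, -0.8, -0.1]
t 8.98 board xy mm [ 86.8 -31.7] z mm 38.3 | go cm [-0.18 -0.17  0.13] turn [-0.     0.    -0.001] F [-0.6 -0.8 -0.1] w -0.0
```

```bash
python3 -m crank '[[[0,-0.1,0,0,0,0],[0,-0.1,0,0,0,0],[0,0,0,0,0,0]]]'| sed -n 2,4p
python3 -m crank '[[[0,-0.1,0,0,0,0],[0,-0.1,0,0,0,0],[0,0,0,0,0,0]]]'| sed -n 2,4p
python3 -c "
from h import *
togo(85,-30,.037)"
```

```text
tool_pos: [0.6629, -0.0835, 0.0383]
tcp_rot: [-3.137, 0.167, -0.0]
wrist_force: [0.3, 0.2, -0.7]
tool_pos: [0.6631, -0.0815, 0.0383]
tcp_rot: [-3.137, 0.167, -0.0]
wrist_force: [0.1, -0.6, -0.8]
t 9.48 board xy mm [ 86.8 -27.6] z mm 38.3 | go cm [-0.18  0.24  0.13] turn [-0.    -0.    -0.001] F [ 0.1 -0.6 -0.8] w -0.0
```

```bash
python3 -m crank '[[[0,-0.1,0,0,0,0],[0,-0.1,0,0,0,0],[0,0,0,0,0,0]]]'| sed -n 2,4p
python3 -m crank '[[[0,-0.1,0,0,0,0],[0,-0.1,0,0,0,0],[0,0,0,0,0,0]]]'| sed -n 2,4p
python3 - <<'E'
from h import *
togo(85,-30,.037)
a=np.hstack([read_camera('top')[85:165,205:325],read_camera('scene')[220:300,220:340]])
b=cv2.resize(a,None,fx=3.2,fy=3.2,interpolation=cv2.INTER_CUBIC)
cv2.imwrite('pics/c7.png',b)
E
```

```text
tool_pos: [0.6632, -0.081, 0.0383]
tcp_rot: [3.135, -0.166, -0.0]
wrist_force: [-1.0, -4.9, -0.6]
tool_pos: [0.6633, -0.0808, 0.0385]
tcp_rot: [3.133, -0.165, -0.0]
wrist_force: [-1.1, -11.1, -0.5]
t 9.98 board xy mm [ 86.9 -27. ] z mm 38.5 | go cm [-0.19  0.3   0.15] turn [ 0.005 -0.    -0.001] F [ -1.1 -11.1  -0.5] w -0.0
```

View pics/c7.png

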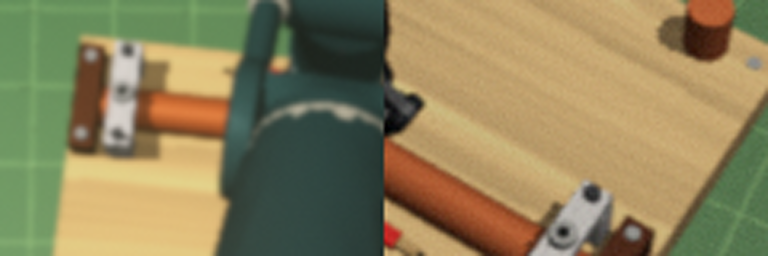

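The bar reaches under the guide to the stop: orange is visible between the guide and the stop at (105,100). The force rose steadily to 11 N with no movement, so the bar is on the stop. I'll back off and raise the hand.

```bash
python3 -m crank '[[[0,0.5,0,0,0,0],[0,1,0,0,0,0],[0,1.5,0,0,0,0],[0,0,-2,0,0,0],[0,0,-3,0,0,0],[0,0,-3,0,0,0],[0,0,-3,0,0,0],[0,0,0,0,0,0]]]'
python3 - <<'E'
from h import *
togo(85,-30,.037)
cv2.imwrite('pics/w8.png',read_camera('wrist'))
E
```

```text
time: 10.75
tool_pos: [0.665, -0.1093, 0.1566]
tcp_rot: [3.135, -0.167, 0.02]
wrist_force: [1.0, -0.4, -0.1]
width: 0.003
grip_force: 0.0
t 10.75 board xy mm [ 91.6 -55.1] z mm 156.6 | go cm [-0.82 -2.52 11.95] turn [ 0.001 -0.013 -0.002] F [ 1.  -0.4 -0.1] w 0.0
```

View pics/w8.png

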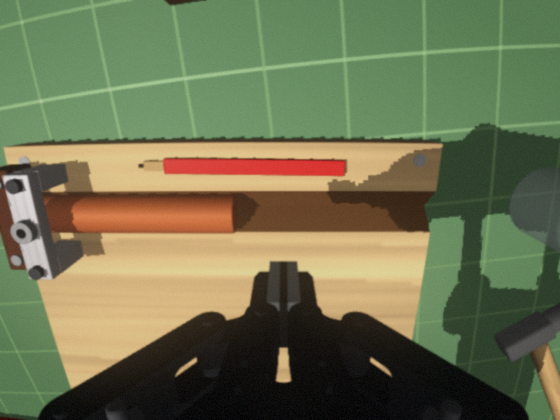

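The bar lies in the groove with its right end at (233,213), under the guide at (30,220). The hand is clear and the pencil and hammer are in place. I'll check that end against the expected y = −15 mm and hand in.

Run:
```python
from h import *
v=board()[0]
e=tob(v,ray('wrist',(233,213),.05))*1e3
print(e.round(1))
if abs(e[1]+15)<5: print(finish_job())
```

```text
[ 89.5 -14.7]
the job is handed in; nothing more can be done
None
```

The bar was rolled into the V-groove, pushed under the guide onto the end stop (its free end measured 0.3 mm from the expected position), and the job was handed in with the hand clear, the pencil and hammer in place in the last picture; no verdict came back.

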